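Hold a heat sink against the sprung stop for screwing

TASK

One of the two spring-stop fixtures on the repair mat already has its heat sink; take the loose finned heat sink with the slotted foot, set it flat on the plate of the empty fixture with its plain end towards the sprung stop bar, square to the bar and centred on it, and press it gently against the bar as a third hand for the colleague who will screw it down. Push with a steady 8 N or so, which moves the bar in by half of its 16 mm travel (never to its hard end); keep this up for two seconds and finish the program while still holding it pressed. Leave the other things on the bench where they are.

Things in the scene. Friction and masses are not known exactly. Their poses are not given: they have to be found in the camera images.
- sink_loose: loose aluminium heat sink to be held (all sizes in mm), 0.1 to 0.2 kg, upright on the mat on the robot's side of the fixtures, +x roughly away from the robot (within 30 deg). Body 60 (x) x 40 (y) x 30 high, fins along x, gripped across y. Slotted foot 19 long, 24 wide, 4 thick at the bottom of the -x end (to x=-49); +x end plain and flat (x=30). Origin: centre of the body's underside
- sink_foot (a point): middle of the slot in the loose heat sink's foot: x=-39, z=4 mm from its origin
- sink_fitted: heat sink of the same shape, screwed down immovably in one fixture (mm; dark screw head on its foot), origin 8 ahead (+x) of that fixture's origin. Body 60 (x) x 40 (y) x 30 high, fins along x, gripped across y. Slotted foot 19 long, 24 wide, 4 thick at the bottom of the -x end (to x=-49); +x end plain and flat (x=30). Origin: centre of the body's underside
- fixture_a: one of two alike grey fixtures fixed on the mat (mm; mat top z=3), left or right; the one without a heat sink on it is empty. Plate x=-55..75, y=-55..55, 8 thick; origin on its underside. +x (away from the robot, turned up to 20 deg) is the pressing direction: across it the sprung stop bar, behind that a fixed block x=62..75, y=-35..35, top z=38. No side walls
- fixture_b: one of two alike grey fixtures fixed on the mat (mm; mat top z=3), left or right; the one without a heat sink on it is empty. Plate x=-55..75, y=-55..55, 8 thick; origin on its underside. +x (away from the robot, turned up to 20 deg) is the pressing direction: across it the sprung stop bar, behind that a fixed block x=62..75, y=-35..35, top z=38. No side walls
- stop_a: sprung steel stop bar of fixture_a, 12 (x) x 46 (y) x 25 mm high, at z=9..34 of the fixture, centred. Origin: middle of its front face's lower edge; axes as the fixture's. Relaxed at x=30 of the fixture; slides along +x by at most 16 to a hard end, springs 1.0 N per mm, no preload (8 mm: 8 N). At a fitted heat sink it rests 8 in
- stop_b: sprung steel stop bar of fixture_b, 12 (x) x 46 (y) x 25 mm high, at z=9..34 of the fixture, centred. Origin: middle of its front face's lower edge; axes as the fixture's. Relaxed at x=30 of the fixture; slides along +x by at most 16 to a hard end, springs 1.0 N per mm, no preload (8 mm: 8 N). At a fitted heat sink it rests 8 in
- small_sink: a bystander (mm): small square finned heat sink without a foot, 40 x 40 x 18, loose; origin centre of underside
- screw_dish: a bystander (mm): small round steel screw dish, diameter 48, height 16, between the two fixtures; origin centre of underside
- screwdriver: a bystander (mm): screwdriver with a blue handle, 170 long, lying along its x; origin at its middle, underside
- flux_jar: a bystander (mm): squat pale blue jar with a steel cap, diameter 52, height 75; origin centre of underside
- alcohol: a bystander (mm): white plastic bottle with a red cap, diameter 64, height 170; origin centre of underside
- tape_roll: a bystander (mm): amber tape roll lying flat, outer diameter 76, height 18; origin centre of underside
- tablet_shell: a bystander (mm): opened black tablet shell, 240 x 170 x 6, lying flat; origin centre of underside
Mind the look-alikes: they are no part of the job. Leave any orange or yellow look-alike of the fixture_b alone.

How it is judged:
On the way:
1. the loose heat sink, flat, square and centred on the empty fixture's plate, is pressed on the stop bar with 5 to 12 N for a second (angle between sink_loose's own z axis and vertical below 0.08 rad and contact force between the fingers and sink_loose above 2 N and ((horizontal distance between sink_fitted and fixture_a above 0.05 m and z of sink_loose in the frame of fixture_a between 0.006 and 0.011 m and y of sink_loose in the frame of fixture_a between -0.006 and 0.006 m and angle between the x axis of sink_loose and the x axis of fixture_a, either way round below 0.1 rad and x of sink_foot in the frame of fixture_a below 0 m and contact force between sink_loose and stop_a between 5 and 12 N and x of stop_a in the frame of fixture_a between 0.0345 and 0.0425 m) or (horizontal distance between sink_fitted and fixture_b above 0.05 m and z of sink_loose in the frame of fixture_b between 0.006 and 0.011 m and y of sink_loose in the frame of fixture_b between -0.006 and 0.006 m and angle between the x axis of sink_loose and the x axis of fixture_b, either way round below 0.1 rad and x of sink_foot in the frame of fixture_b below 0 m and contact force between sink_loose and stop_b between 5 and 12 N and x of stop_b in the frame of fixture_b between 0.0345 and 0.0425 m))), for 1 s.
At the end, for the whole second after the job is handed in: The robot's fingers still hold the loose heat sink, at rest, down on the empty fixture's plate (within 3 mm), upright (0.08 rad), foot end away from the stop, square to the stop (0.10 rad), centred (6 mm), pressing on the stop bar with 5 to 12 N (4.5 to 12.5 mm of bar travel) (all of step 1 and linear speed of sink_loose below 0.01 m/s); the arm keeps its last pose, push and grip.
It fails at once if the stop bar driven to its hard end (x of stop_a in the frame of fixture_a above 0.0455 m or contact force between sink_loose and stop_a above 20 N or x of stop_b in the frame of fixture_b above 0.0455 m or contact force between sink_loose and stop_b above 20 N).
It fails at once if another thing on the bench shifted by more than 30 mm (distance of any of small_sink, screw_dish, screwdriver, flux_jar, alcohol, tape_roll, tablet_shell from where it was at the start of the episode above 0.03 m).
It also fails if it takes over 50 s, if anything falls off the work surface, if the arm or the gripper's body presses on something with over 40 N, if the wrist force passes 120 N, or if a joint passes its speed limit or range.

ROBOT

A 6-joint arm with a two-finger parallel gripper is mounted at the origin on the work surface. World frame = base frame: x ahead of the robot, y to its left, z up, the work surface at z = 0. Lengths are in m, angles in rad, forces in N, time in s.
With the tool pointing down it reaches from about 0.375 to 0.9 m from the base axis. Payload 3.1 kg.
Tool frame: the origin (TCP) lies between the finger pads; the fingertips stand manip.finger_overhang ahead of it and the grasp point (between the pads) lies 5 mm behind it (manip.finger_overhang is the distance from the TCP to the fingertips, in m); z points along the fingers, y is the line along which they close (so a half turn about z gives the same grasp; the last joint's range is limited). The gripper opens to 85 mm and grips with 20 to 120 N. Pads are 22 mm wide; open, the fingers measure 114 mm over their backs; the gripper's body (76 mm by 85 mm) begins 54 mm behind the grasp point. The pads swing forward as they close: fully open they stand 13 mm farther back than shut.
Start: joints at [1.038, 0.527, 1.433, -0, 1.181, -0.178], TCP at [0.216, 0.586, 0.245] pointing down, gripper open.
Joint ranges: [-3.08, 3.08], [-0.75, 2.2], [0.22, 2.44], [-1.43, 4.57], [0, 2.65], [-2.85, 2.85]. Speed limits (rad/s): [2.79, 2.79, 3.14, 3.14, 3.14, 3.14].

INTERFACE

Orientations are given as a unit quaternion [x, y, z, w].
In Python, from station import manip gives the robot as it stands.
- The arm moves only by the tool drive_tool, never from a script. Its argument "plan" is a list of rows, each a list of 7 numbers: the shift along the tool's x, y, z in m, then the turn, a rotation vector about the tool's x, y, z in degrees, then the opening, from -1 (shut) to 1 (fully open). In form: [[x, y, z, wx, wy, wz, gripper], ...]. A call has 1 to 10 rows; each row shifts and turns the commanded pose from where the row before left it, along the tool's axes as they then stand; what a row does not reach is not made up. A row lasts 1/10 s, in which the tool goes at most 50 mm and 8.59 degrees, less where a joint would pass 70% of its speed; a pose out of reach is approached as far as the arm can. A call is refused whole if a number of a shift passes 0.05 or a number of a turn 8.59, either way. A call with a gripper value outside its range is refused whole. The fingers move at their own pace and stop on an object; "newtons" is the grip in N (left out, the last holds). Time passes only in rows, so rows that do not move let the fingers close. It gives the time, the measured TCP pose, the force, the opening and the grip force at its end, in the units of the state.
- manip.sense(): the state, without advancing time (a new reading comes with each control period).
- manip.snapshot(name): name is "scene" or "side" or "wrist"; returns a dict with "image" (400x640x3 uint8, red, green, blue), "z_map" (400x640 float32, m along the optical axis (not along the pixel's ray), 0 where there is no reading), "fov_y" (degrees; the focal length in pixels is half the picture's height over the tangent of half this angle, whatever the lens; pixels are square), "cx", "cy" (the principal point, pixels), "extrinsics" (4x4, takes a point from camera to world coordinates); the wrist camera has in their place "mount" (4x4, takes a point from camera to tool coordinates, whose origin is the TCP and whose axes are the flange's). Camera axes: x right, y up, looking along -z (the intrinsics and any distortion apply to the point x, -y, -z); pixel columns grow to the right and rows downward; lengths in m; the calibration is good to about 2 mm. A picture is of the moment at which its call begins: read the wrist's pose just before it.
- manip.sign_off(): hands the job in; it is judged then, once.
The state is a dict: "t": time; "q": joint angles; "qd": joint speeds; "tau": joint torques, N m; "tcp_pos": TCP position; "tool_rot": TCP orientation; "force": force on the tool from outside, world axes, zero at the start; "ft_torque": the same for the moment, N m; "finger_gap": opening from 0.0 (shut) to 1.0 (fully open); "gripper_force": force on a finger pad.
Only numpy, scipy, OpenCV 4.12 (cv2) and the standard library are available. Lean on these libraries where they do the work, as an engineer would, in place of code of your own. Each camera call takes 0.05 s, during which the arm holds its last target. There are 200 camera calls.

## Working session

There is one attempt and no reset: what is moved stays moved. The work goes in short steps, Python scripts to look and compute and a tool call to move; the robot and the scene stay as the last step left them, time stands still between calls to the robot, and variables do not carry over. Pictures are saved under pics/ and viewed, at most 10 in all, crops included, and the job is handed in when it is done.

Besides the shell and the picture viewer there is one more tool, called after "Emit:" by a JSON object that holds its "method" and its "body". drive_tool: Moves the arm, as the interface text tells. Its arguments: {"type":"object","properties":{"plan":{"type":"array"},"newtons":{"type":"number"}},"required":["plan"]}

```bash
ls; mkdir -p pics; cat > h.py <<'E'
import numpy as np, cv2, pickle
from station import manip
def snap(n, save):
    s=manip.sense(); d=manip.snapshot(n)
    if n=="wrist":
        from scipy.spatial.transform import Rotation as R
        T=np.eye(4);T[:3,:3]=R.from_quat(s["tool_rot"]).as_matrix();T[:3,3]=s["tcp_pos"]
        d["extrinsics"]=T@np.array(d["mount"])
    cv2.imwrite(f"pics/{save}.png",d["image"][:,:,::-1])
    pickle.dump(d,open(f"pics/{save}.pkl","wb")); return d
def cloud(d):
    z=d["z_map"]; h,w=z.shape; f=h/2/np.tan(np.radians(d["fov_y"])/2)
    u,v=np.meshgrid(np.arange(w),np.arange(h))
    P=np.stack([(u-d["cx"])/f*z,-(v-d["cy"])/f*z,-z],-1)
    E=np.array(d["extrinsics"]); return P@E[:3,:3].T+E[:3,3]
def load(n): return pickle.load(open(f"pics/{n}.pkl","rb"))
E
python3 - <<'E'
from h import *
print(manip.sense(), manip.finger_overhang)
for n in("scene","side","wrist"):
    d=snap(n,n+"0"); print(n,{k:v for k,v in d.items() if k not in("image","z_map")})
E
```

```text
pics
{'t': 0.0, 'q': array([ 1.03852281e+00,  5.28495534e-01,  1.43392221e+00,  3.34348525e-05,
        1.18144154e+00, -1.78489376e-01]), 'qd': array([-0.00060506,  0.000716  ,  0.0010296 ,  0.0004237 ,  0.0005208 ,
        0.00054827]), 'tau': array([-1.09736149e-03, -4.42348337e+01, -1.78023416e+01, -2.92603017e-04,
        8.63272900e-03, -5.68274302e-06]), 'tcp_pos': array([0.21612418, 0.58568879, 0.24430924]), 'tool_rot': array([ 1.75977145e-01,  9.84393600e-01, -1.05712138e-03, -4.08828384e-04]), 'force': array([ 0.05602403, -0.31509694, -0.33466086]), 'ft_torque': array([0.05257507, 0.0255593 , 0.0268296 ]), 'gripper_force': 0.0, 'finger_gap': 0.9940826182804948} 0.014
scene {'fov_y': 53.253460926856604, 'cx': 320.94013833951055, 'cy': 207.60189593571073, 'extrinsics': array([[ 0.8169547 , -0.38614896,  0.42833864,  0.96283029],
       [ 0.57662002,  0.53442895, -0.61797658, -0.75171759],
       [ 0.00971445,  0.75184751,  0.65926547,  0.89827247],
       [ 0.        ,  0.        ,  0.        ,  1.        ]])}
side {'fov_y': 43.550664149998404, 'cx': 323.63734475983154, 'cy':
[... 277 characters left out ...]
])}
wrist {'fov_y': 60.77414784230652, 'cx': 322.0099053988326, 'cy': 199.54838558997827, 'mount': array([[ 5.67749949e-04,  9.52910442e-01,  3.03251328e-01,
         7.79784510e-02],
       [ 9.99999833e-01, -5.73955550e-04, -6.86612576e-05,
        -8.03220801e-04],
       [ 1.08624753e-04,  3.03251316e-01, -9.52910608e-01,
        -1.28840063e-01],
       [ 0.00000000e+00,  0.00000000e+00,  0.00000000e+00,
         1.00000000e+00]]), 'extrinsics': array([[ 0.34596758, -0.89438477, -0.28351776,  0.142885  ],
       [ 0.93824425,  0.32913619,  0.1066166 ,  0.61224722],
       [-0.00204031, -0.3028948 ,  0.95302181,  0.37329455],
       [ 0.        ,  0.        ,  0.        ,  1.        ]])}
```

View pics/scene0.png

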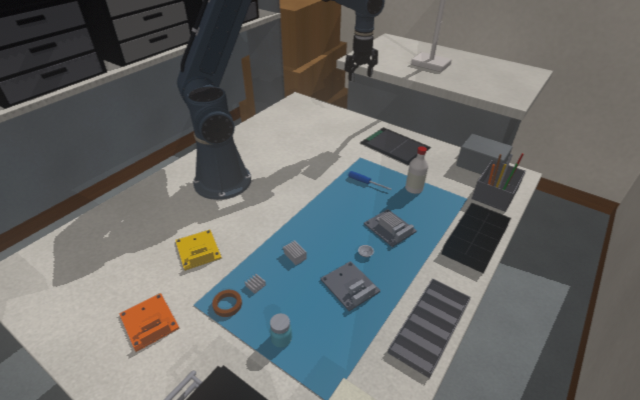

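View pics/side0.png

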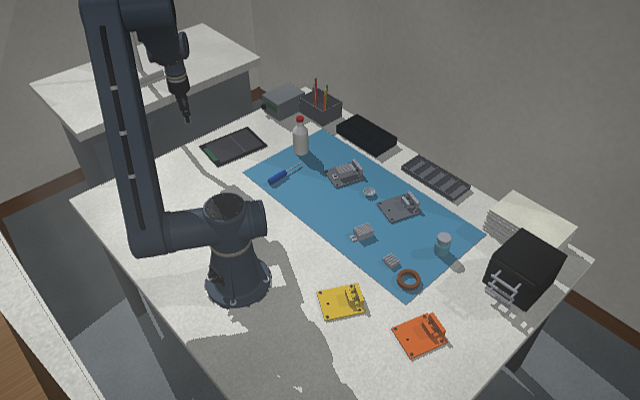

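The scene view shows the empty fixture at px (350,285), the fitted one at (390,226) and the loose sink at (293,252). In the side view these are at (402,207), (345,174) and (363,233). The orange and yellow fixtures are decoys.

```bash
python3 - <<'E'
from h import *
for n,pts in(("scene0",[(350,285),(390,226),(293,246),(255,283),(280,322),(365,250),(416,170)]),("side0",[(400,210),(345,176),(363,230),(392,261),(444,240),(369,190)])):
    P=cloud(load(n))
    for u,v in pts: print(n,u,v,P[v,u].round(3))
    # sink top points
    c=P[252,293] if n=="scene0" else P[233,363]
    m=(np.hypot(*(P[...,:2]-c[:2]).transpose(2,0,1))<.07)&(P[...,2]>.025)&(P[...,2]<.05)
    q=P[m][:,:2].astype(np.float32); r=cv2.minAreaRect(q); print(len(q),r, np.median(P[m][:,2]))
E
python3 - <<'E'
from h import *
a=load("scene0")["image"][200:330,225:425,::-1]; b=load("side0")["image"][140:270,290:490,::-1]
cv2.imwrite("pics/crop1.png",cv2.resize(np.vstack([a]),None,fx=4,fy=4,interpolation=cv2.INTER_CUBIC))
E
```

```text
scene0 350 285 [ 0.639 -0.14   0.013]
scene0 390 226 [0.628 0.11  0.038]
scene0 293 246 [ 0.432 -0.129  0.031]
scene0 255 283 [ 0.426 -0.29   0.019]
scene0 280 322 [ 0.588 -0.373  0.08 ]
scene0 365 250 [ 0.606 -0.002  0.012]
scene0 416 170 [0.597 0.339 0.105]
233 ((0.44252315163612366, -0.13730376958847046), (0.04234427213668823, 0.06251498311758041), 73.90583038330078) 0.031753541034542754
side0 400 210 [ 0.63  -0.148  0.009]
side0 345 176 [0.609 0.122 0.014]
side0 363 230 [ 0.441 -0.138  0.03 ]
side0 392 261 [ 0.423 -0.291  0.014]
side0 444 240 [ 0.573 -0.379  0.077]
side0 369 190 [ 0.616 -0.002  0.018]
159 ((0.4426253139972687, -0.13738393783569336), (0.04827915504574776, 0.06387190520763397), 74.79550170898438) 0.030523112953702913
```

View pics/crop1.png

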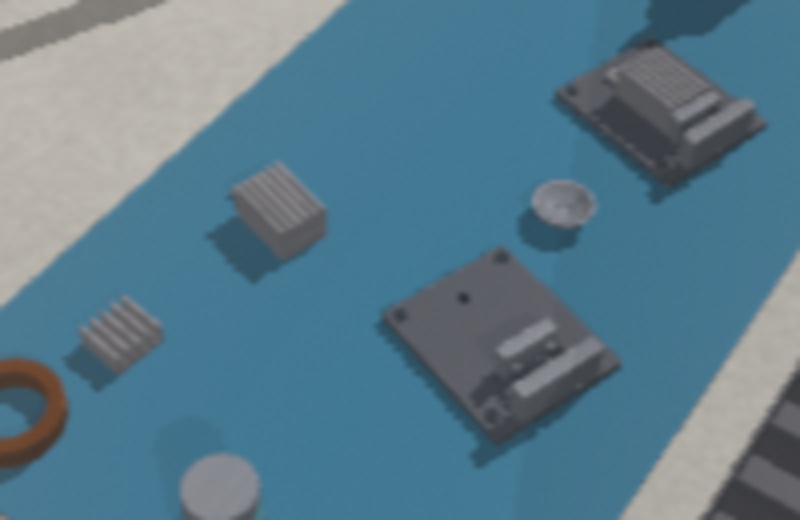

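The loose sink is at about (0.4425,-0.137) with yaw about -16°. I'll bring the wrist camera over it.

Emit:
{"method": "drive_tool", "body": {"plan": [[-0.0285,-0.0193,0,0,0,0,1],[-0.0285,-0.0193,0,0,0,0,1],[-0.0285,-0.0193,0,0,0,0,1],[-0.0285,-0.0193,0,0,0,0,1],[-0.0285,-0.0193,0,0,0,0,1],[-0.0285,-0.0193,0,0,0,0,1],[-0.0285,-0.0193,0,0,0,0,1],[-0.0285,-0.0193,0,0,0,0,1],[-0.0285,-0.0193,0,0,0,0,1],[-0.0285,-0.0193,0,0,0,0,1]]}}

```text
t: 1.15
tcp_pos: [0.4175, 0.3052, 0.2452]
tool_rot: [0.176, 0.984, -0.0, -0.0]
force: [0.5, 0.7, 0.1]
finger_gap: 0.998
gripper_force: 0.0
```

Emit:
{"method": "drive_tool", "body": {"plan": [[-0.0128,-0.0406,0,0,0,0,1],[-0.0128,-0.0406,0,0,0,0,1],[-0.0128,-0.0406,0,0,0,0,1],[-0.0128,-0.0406,0,0,0,0,1],[-0.0128,-0.0406,0,0,0,0,1],[-0.0128,-0.0406,0,0,0,0,1],[-0.0128,-0.0406,0,0,0,0,1],[-0.0128,-0.0406,0,0,0,0,1],[-0.0128,-0.0406,0,0,0,0,1],[0,0,0,0,0,0,1]]}}

```text
t: 2.15
tcp_pos: [0.3994, -0.0811, 0.2456]
tool_rot: [0.179, 0.984, -0.001, 0.001]
force: [-0.0, 0.5, 0.4]
finger_gap: 1.002
gripper_force: 0.0
```

```bash
python3 - <<'E'
from h import *
s=manip.sense();print(s["t"],s["tcp_pos"],s["tool_rot"],s["force"],s["qd"].round(3))
d=snap("wrist","w1")
E
```

```text
2.15 [ 0.39944296 -0.08107689  0.24559845] [ 0.17940282  0.98377426 -0.00107774  0.00129007] [-0.02245774  0.50290177  0.35597894] [ 0.089 -0.012  0.038  0.052  0.032  0.062]
```

View pics/w1.png

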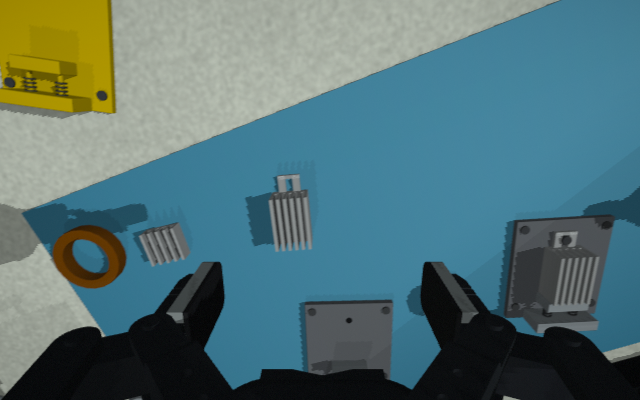

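The wrist view shows the loose sink at px (290,215), its foot at the top (robot side). The empty fixture is at (348,335), partly hidden by the gripper.

```bash
cat >> h.py <<'E'
def rect(P,c,r,z0,z1,mask=None):
    m=(np.hypot(P[...,0]-c[0],P[...,1]-c[1])<r)&(P[...,2]>z0)&(P[...,2]<z1)
    if mask is not None:m&=mask
    q=P[m]; (cx,cy),(a,b),t=cv2.minAreaRect(q[:,:2].astype(np.float32))
    return len(q),np.round([cx,cy,a,b],4),round(t,2),np.median(q[:,2]).round(4)
E
python3 - <<'E'
from h import *
P=cloud(load("w1"))
print("sink w1",rect(P,(.4425,-.137),.06,.026,.045), "mat z",P[150,400],P[215,290])
for n in("scene0","side0","w1"):
    d=load(n);P=cloud(d)
    I=d["image"].astype(int);gray=(abs(I[...,2]-I[...,0])<25)
    print(n,"sink",rect(P,(.4425,-.137),.06,.026,.045),"plate",rect(P,(.63,-.148),.1,.0085,.05,gray),"plate z",rect(P,(.61,-.148),.03,.0,.05))
    print("  block/bar",rect(P,(.65,-.148),.09,.030,.06,gray))
E
```

```text
sink w1 (1273, array([ 0.4434, -0.1354,  0.0401,  0.0611]), 74.03, np.float64(0.033)) mat z [0.41390892 0.00291947 0.00405701] [ 0.43931881 -0.13616341  0.01133521]
scene0 sink (224, array([ 0.4429, -0.1375,  0.0422,  0.0621]), 74.75, np.float64(0.0318)) plate (1445, array([ 0.636 , -0.1381,  0.1114,  0.1296]), 72.31, np.float64(0.0125)) plate z (287, array([ 0.609 , -0.1483,  0.0581,  0.0576]), 66.65, np.float64(0.0114))
  block/bar (246, array([ 0.6745, -0.1524,  0.0704,  0.047 ]), 72.86, np.float64(0.0389))
side0 sink (150, array([ 0.4426, -0.1374,  0.0483,  0.0639]), 74.8, np.float64(0.0309)) plate (628, array([ 0.6326, -0.1376,  0.1143,  0.1346]), 70.75, np.float64(0.013)) plate z (152, array([ 0.6102, -0.149 ,  0.0533,  0.059 ]), 84.51, np.float64(0.01))
  block/bar (109, array([ 0.6727, -0.1481,  0.0784,  0.0498]), 67.52, np.float64(0.037))
w1 sink (1273, array([ 0.4434, -0.1354,  0.0401,  0.0611]), 74.03, np.float64(0.033)) plate (5798, array([ 0.6292, -0.1323,  0.109 ,  0.1203]), 70.87, np.float64(0.0113)) plate z (1427, array([ 0.6098, -0.148 ,  0.0597,  0.0587]), 56.01, np.float64(0.0113))
  block/bar (12, array([ 0.6479, -0.1564,  0.0114,  0.0016]), 69.39, np.float64(0.0311))
```

Emit:
{"method": "drive_tool", "body": {"plan": [[-0.04,0.0065,0,0,0,0,1],[-0.04,0.0065,0,0,0,0,1],[-0.04,0.0065,0,0,0,0,1],[-0.04,0.0065,0,0,0,0,1],[-0.04,0.0065,0,0,0,0,1],[0,0,0,0,0,0,1],[0,0,0,0,0,0,1],[0,0,0,0,0,0,1],[0,0,0,0,0,0,1]]}}

```text
t: 3.1
tcp_pos: [0.5959, -0.1138, 0.2453]
tool_rot: [0.176, 0.984, 0.0, -0.001]
force: [-0.1, 0.2, 0.3]
finger_gap: 1.002
gripper_force: 0.0
```

```bash
python3 - <<'E'
from h import *
s=manip.sense();print(s["t"],s["tcp_pos"],s["tool_rot"],s["force"],abs(s["qd"]).max())
d=snap("wrist","w2");P=cloud(d)
I=d["image"].astype(int);gray=(abs(I[...,2]-I[...,0])<25)
print("plate",rect(P,(.635,-.138),.09,.0085,.05,gray),rect(P,(.635,-.138),.09,.008,.016,gray),"block/bar",rect(P,(.65,-.148),.09,.030,.06,gray))
print("block",rect(P,(.69,-.157),.06,.038,.06,gray),"bar",rect(P,(.665,-.148),.03,.0335,.0385,gray))
E
```

```text
3.1 [ 0.59593537 -0.1138438   0.2452978 ] [ 1.75650521e-01  9.84452264e-01  1.84658765e-04 -7.74904787e-04] [-0.11223167  0.24336934  0.30765676] 0.00867259138616108
plate (11389, array([ 0.6345, -0.1346,  0.1089,  0.1299]), 71.04, np.float64(0.0115)) (9269, array([ 0.6343, -0.1346,  0.1089,  0.1294]), 70.99, np.float64(0.0113)) block/bar (1470, array([ 0.6747, -0.1476,  0.0697,  0.0451]), 70.3, np.float64(0.0383))
block (779, array([ 0.6747, -0.1484,  0.0679,  0.0444]), 69.96, np.float64(0.041)) bar (565, array([ 0.6686, -0.1476,  0.0484,  0.0336]), 70.24, np.float64(0.0371))
```

View pics/w2.png

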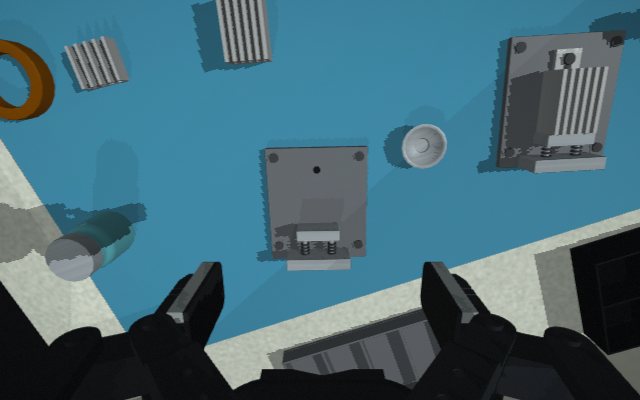

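The fixture origin is at about (0.625,-0.131) with yaw -19.2°. Its stop bar is at px (318,236), away from the robot. I'll go back over the sink and descend.

Emit:
{"method": "drive_tool", "body": {"plan": [[0.0272,-0.0147,0,0,0,0,1],[0.0272,-0.0147,0,0,0,0,1],[0.0272,-0.0147,0,0,0,0,1],[0.0272,-0.0147,0,0,0,0,1],[0.0272,-0.0147,0,0,0,0,1],[0,0,0,0,0,-4.2,1],[0,0,0.04,0,0,0,1],[0,0,0.04,0,0,0,1],[0,0,0.04,0,0,0,1],[0,0,0.03,0,0,0,1]]}}

```text
t: 4.15
tcp_pos: [0.4433, -0.1364, 0.0942]
tool_rot: [0.14, 0.99, 0.0, -0.0]
force: [-0.2, -0.7, 0.1]
finger_gap: 0.998
gripper_force: 0.0
```

Emit:
{"method": "drive_tool", "body": {"plan": [[0,0,0,0,0,0,1],[0,0,0,0,0,0,1]]}}

```text
t: 4.35
tcp_pos: [0.4441, -0.1368, 0.0957]
tool_rot: [0.14, 0.99, 0.0, -0.0]
force: [-0.8, 0.4, 0.4]
finger_gap: 1.0
gripper_force: 0.0
```

Emit:
{"method": "drive_tool", "body": {"plan": [[0,0,0.02,0,0,0,1],[0,0,0.02,0,0,0,1],[0,0,0.02,0,0,0,1],[0,0,0.0135,0,0,0,1],[0,0,0,0,0,0,1],[0,0,0,0,0,0,1]]}}

```text
t: 4.95
tcp_pos: [0.4454, -0.1374, 0.0234]
tool_rot: [0.14, 0.99, -0.001, 0.001]
force: [-0.5, 0.8, 0.5]
finger_gap: 0.998
gripper_force: 0.0
```

Emit:
{"method": "drive_tool", "body": {"plan": [[0,0,0,0,0,0,0.2],[0,0,0,0,0,0,-0.2],[0,0,0,0,0,0,-0.5],[0,0,0,0,0,0,-1],[0,0,0,0,0,0,-1],[0,0,0,0,0,0,-1],[0,0,0,0,0,0,-1],[0,0,0,0,0,0,-1]], "newtons": 50}}

```text
t: 5.75
tcp_pos: [0.4446, -0.137, 0.0227]
tool_rot: [0.14, 0.99, -0.0, 0.001]
force: [-0.7, 0.2, 7.3]
finger_gap: 0.462
gripper_force: 51.2
```

Emit:
{"method": "drive_tool", "body": {"plan": [[0,0,-0.015,0,0,0,-1],[0,0,-0.02,0,0,0,-1],[0,0,-0.025,0,0,0,-1],[0,0,0,0,0,0,-1]]}}

```text
t: 6.15
tcp_pos: [0.4456, -0.1375, 0.084]
tool_rot: [0.14, 0.99, -0.001, 0.002]
force: [-0.1, -0.9, -2.8]
finger_gap: 0.457
gripper_force: 50.9
```

Emit:
{"method": "drive_tool", "body": {"plan": [[-0.019,0.0071,0,0,0,0,-1],[-0.019,0.0071,0,0,0,0,-1],[-0.019,0.0071,0,0,0,0,-1],[-0.019,0.0071,0,0,0,0,-1],[-0.019,0.0071,0,0,0,0,-1],[-0.019,0.0071,0,0,0,0,-1],[-0.019,0.0071,0,0,0,0,-1],[-0.019,0.0071,0,0,0,0,-1],[0,0,0,0,0,3.2,-1],[0,0,0,0,0,0,-1]]}}

```text
t: 7.15
tcp_pos: [0.6056, -0.1239, 0.0803]
tool_rot: [0.167, 0.986, 0.0, -0.001]
force: [-0.1, -0.8, -0.7]
finger_gap: 0.454
gripper_force: 50.8
```

```bash
python3 - <<'E'
from h import *
s=manip.sense();print(s["t"],s["tcp_pos"],s["tool_rot"],s["force"],s["finger_gap"],s["gripper_force"])
a=snap("scene","s3");b=snap("side","d3");c=snap("wrist","w3")
A=a["image"][215:335,280:430,::-1];B=b["image"][150:260,340:480,::-1]
C=c["image"][130:400,180:480,::-1]
r=lambda x,w,h:cv2.resize(x,(w,h),interpolation=cv2.INTER_CUBIC)
cv2.imwrite("pics/m3.png",np.vstack([np.hstack([r(A,400,300),r(B,400,300)]),np.hstack([r(C,333,300),np.zeros((300,467,3),np.uint8)])]))
E
```

```text
7.15 [ 0.60564865 -0.12388691  0.08028142] [ 1.67140609e-01  9.85932474e-01  2.10213722e-04 -1.06236526e-03] [-0.14439632 -0.75716666 -0.70938009] 0.4543869674752418 50.82328140735626
```

View pics/m3.png

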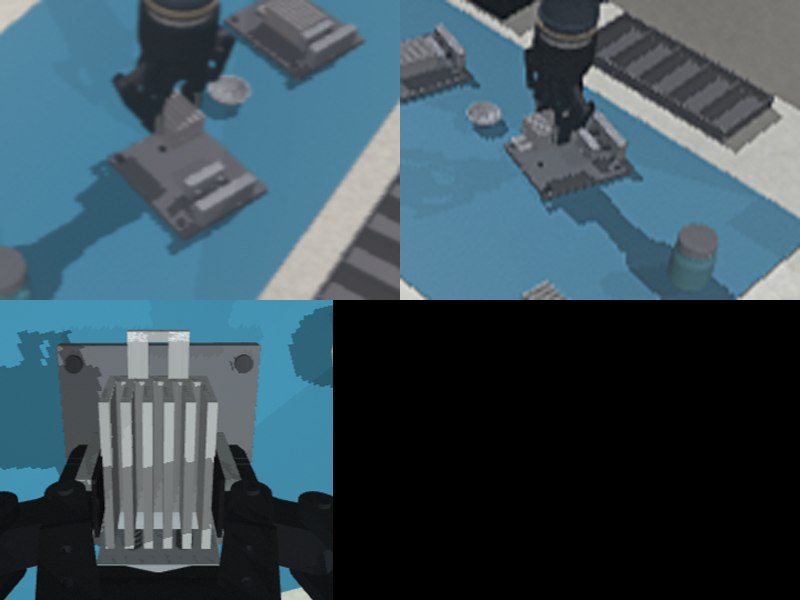

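The sink is held level, foot towards the robot, above the plate's robot side. Next I'll measure the offset between sink and fixture.

```bash
cat > rel.py <<'E'
from h import *
import sys
s=manip.sense();P=cloud(load(sys.argv[1]));c=s["tcp_pos"]
d=load(sys.argv[1]);I=d["image"].astype(int);bright=I.sum(2)>270
lo=float(sys.argv[2]);O=np.array([.6251,-.131]);a=np.radians(-19.2)
u=np.array([np.cos(a),np.sin(a)]);v=np.array([-u[1],u[0]])
m=(np.hypot(P[...,0]-c[0],P[...,1]-c[1])<.06)&(P[...,2]>lo)&(P[...,2]<lo+.02)&(abs((P[...,:2]-c[:2])@v)<.0235)
q=P[m]; r=cv2.minAreaRect(q[:,:2].astype(np.float32)); print("sink",len(q),r,"z",np.percentile(q[:,2],[10,50,90]))
D=np.array(r[0])-O; print("sink in fix mm",D@u*1e3,D@v*1e3,"tcp in fix",(c[:2]-O)@u*1e3,(c[:2]-O)@v*1e3)
q=q[q[:,2]>np.percentile(q[:,2],60)-.004]
A=np.c_[(q[:,:2]-c[:2])@u,(q[:,:2]-c[:2])@v,np.ones(len(q))];print("tilt",np.linalg.lstsq(A,q[:,2],rcond=None)[0])
E
python3 rel.py w3 0.08; python3 - <<'E'
from h import *
for n in("w3","s3","d3"):
    P=cloud(load(n)); print(n,rect(P,(.6251,-.131),.12,.0085,.05,abs(load(n)["image"][...,2].astype(int)-load(n)["image"][...,0])<25))
P=cloud(load("w3"));print([P[v,u].round(4).tolist() for u,v in((301,170),(346,170),(320,300),(245,175),(415,175))])
E
```

```text
sink 9511 ((0.6031221151351929, -0.12340757995843887), (0.04698413610458374, 0.0612776055932045), 70.65821838378906) z [0.08497963 0.09093685 0.09198821]
sink in fix mm -23.25228885382284 -0.057691217727969674 tcp in fix -21.32053032044136 -0.028761988133864207
tilt [-0.00074891  0.00244518  0.09125789]
w3 (13039, array([ 0.6408, -0.1026,  0.1744,  0.1387]), 77.31, np.float64(0.0117))
s3 (1358, array([ 0.6427, -0.109 ,  0.178 ,  0.1344]), 76.24, np.float64(0.0126))
d3 (543, array([ 0.6403, -0.1082,  0.1757,  0.1386]), 75.18, np.float64(0.0138))
[[0.5584, -0.1181, 0.0663], [0.5649, -0.0999, 0.0657], [0.6201, -0.131, 0.0692], [0.5608, -0.158, 0.0111], [0.5963, -0.0609, 0.0042]]
```

Emit:
{"method": "drive_tool", "body": {"plan": [[0,0,0.012,0,0,0,-1],[0,0,0.015,0,0,0,-1],[0,0,0.012,0,0,0,-1],[0,0,0.006,0,0,0,-1],[0,0,0.002,0,0,0,-1],[0,0,0,0,0,0,-1],[0,0,0,0,0,0,-1],[0,0,0,0,0,0,-1]]}}

```text
t: 8.1
tcp_pos: [0.6065, -0.1245, 0.0354]
tool_rot: [0.167, 0.986, -0.0, 0.001]
force: [0.1, -0.2, -0.6]
finger_gap: 0.456
gripper_force: 50.8
```

Emit:
{"method": "drive_tool", "body": {"plan": [[0,0,0.0005,0,0,0,-1],[0,0,0.0005,0,0,0,-1],[0,0,0,0,0,0,-1],[0,0,0,0,0,0,-1]]}}

```text
t: 8.5
tcp_pos: [0.6061, -0.1243, 0.0339]
tool_rot: [0.167, 0.986, -0.0, 0.0]
force: [0.4, -0.0, -1.9]
finger_gap: 0.458
gripper_force: 50.8
```

Emit:
{"method": "drive_tool", "body": {"plan": [[0,0,0.001,0,0,0,-1],[0,0,0.001,0,0,0,-1],[0,0,0,0,0,0,-1],[0,0,0,0,0,0,-1]]}}

```text
t: 8.9
tcp_pos: [0.606, -0.1243, 0.0317]
tool_rot: [0.167, 0.986, 0.0, -0.0]
force: [-0.7, -0.8, -1.6]
finger_gap: 0.458
gripper_force: 50.8
```

Emit:
{"method": "drive_tool", "body": {"plan": [[0,0,0.0005,0,0,0,-1],[0,0,0.0005,0,0,0,-1],[0,0,0,0,0,0,-1],[0,0,0,0,0,0,-1]]}}

```text
t: 9.3
tcp_pos: [0.606, -0.1243, 0.0308]
tool_rot: [0.167, 0.986, -0.0, -0.0]
force: [0.4, -0.4, -1.7]
finger_gap: 0.457
gripper_force: 50.9
```

Emit:
{"method": "drive_tool", "body": {"plan": [[0,0,0.0005,0,0,0,-1],[0,0,0.0003,0,0,0,-1],[0,0,0,0,0,0,-1],[0,0,0,0,0,0,-1]]}}

```text
t: 9.7
tcp_pos: [0.6061, -0.1243, 0.0307]
tool_rot: [0.167, 0.986, -0.0, 0.0]
force: [-1.8, 0.5, 5.8]
finger_gap: 0.456
gripper_force: 51.6
```

```bash
python3 - <<'E'
from h import *
print(manip.sense()["force"],manip.sense()["tcp_pos"]);snap("wrist","w4")
E
python3 rel.py w4 0.036
python3 - <<'E'
from h import *
P=cloud(load("w4"));O=np.array([.6251,-.131]);a=np.radians(-19.2);u=np.array([np.cos(a),np.sin(a)]);v=np.array([-u[1],u[0]])
I=load("w4")["image"].astype(int);g=abs(I[...,2]-I[...,0])<25
X=(P[...,:2]-O)@u*1e3;Y=(P[...,:2]-O)@v*1e3
for x in range(-50,-5,8):
    m=g&(abs(X-x)<3)&(abs(Y)<75)&(P[...,2]<.02)&(P[...,2]>.0085); print(x,np.percentile(Y[m],[.5,99.5]).round(1),m.sum())
for x in range(-48,-30,8):
    m=(abs(X-x)<4)&(abs(Y)<22)&(P[...,2]>.0135); print("foot",x,np.percentile(Y[m],[1,99]).round(1) if m.any() else 0)
m=(abs(Y)<50)&(X<-20)&(P[...,2]>.0085)&(P[...,2]<.0135)&g;print("edge x",np.percentile(X[m],.5))
E
```

```text
[-1.83155526  0.48178379  5.80567033] [ 0.60607566 -0.1243088   0.03071433]
sink 9259 ((0.6045727133750916, -0.123813696205616), (0.046972911804914474, 0.061530910432338715), 70.8251724243164) z [0.04003725 0.04128323 0.04952612]
sink in fix mm -21.748820064959247 0.035835573788800014 tcp in fix -20.136414798045266 0.0192608393056121
tilt [0.00756795 0.00849073 0.04269817]
-50 [-54.4  53.2] 2904
-42 [-54.6  53.6] 1847
-34 [-54.3  53.7] 1791
-26 [-54.4  53.6] 1597
-18 [-54.4  53.8] 1084
-10 [-54.5  53.8] 847
foot -48 [-20.1  19.2]
foot -40 [-21.7  21.8]
foot -32 [-21.7  21.7]
edge x -65.66302624633464
```

Centred, square and level on the plate. I'll ease the downforce, then advance towards the bar.

Emit:
{"method": "drive_tool", "body": {"plan": [[0,0,-0.0005,0,0,0,-1],[-0.002,0,0,0,0,0,-1],[-0.003,0,0,0,0,0,-1],[-0.004,0,0,0,0,0,-1],[-0.004,0,0,0,0,0,-1],[-0.003,0,0,0,0,0,-1],[-0.001,0,0,0,0,0,-1],[0,0,0,0,0,0,-1],[0,0,0,0,0,0,-1],[0,0,0,0,0,0,-1]]}}

```text
t: 10.75
tcp_pos: [0.6216, -0.1296, 0.0307]
tool_rot: [0.167, 0.986, 0.0, -0.001]
force: [-3.2, 1.5, 5.6]
finger_gap: 0.457
gripper_force: 51.7
```

Emit:
{"method": "drive_tool", "body": {"plan": [[-0.001,0,0,0,0,0,-1],[-0.001,0,0,0,0,0,-1],[-0.001,0,0,0,0,0,-1],[-0.001,0,0,0,0,0,-1],[0,0,0,0,0,0,-1],[0,0,0,0,0,0,-1],[0,0,0,0,0,0,-1]]}}

```text
t: 11.45
tcp_pos: [0.625, -0.1308, 0.0307]
tool_rot: [0.167, 0.986, 0.0, -0.001]
force: [-4.1, 1.3, 6.0]
finger_gap: 0.459
gripper_force: 51.7
```

Emit:
{"method": "drive_tool", "body": {"plan": [[0,0,-0.0006,0,0,0,-1],[0,0,0,0,0,0,-1],[0,0,0,0,0,0,-1]]}}

```text
t: 11.75
tcp_pos: [0.6262, -0.1314, 0.0308]
tool_rot: [0.167, 0.986, -0.0, 0.0]
force: [-0.7, 0.3, -0.2]
finger_gap: 0.459
gripper_force: 51.0
```

Emit:
{"method": "drive_tool", "body": {"plan": [[-0.001,0,0,0,0,0,-1],[-0.001,0,0,0,0,0,-1],[0,0,0,0,0,0,-1],[0,0,0,0,0,0,-1]]}}

```text
t: 12.15
tcp_pos: [0.6276, -0.1319, 0.0308]
tool_rot: [0.167, 0.986, 0.0, -0.0]
force: [-0.3, -0.1, -2.4]
finger_gap: 0.459
gripper_force: 50.8
```

Emit:
{"method": "drive_tool", "body": {"plan": [[-0.001,0,0,0,0,0,-1],[-0.001,0,0,0,0,0,-1],[-0.001,0,0,0,0,0,-1],[0,0,0,0,0,0,-1],[0,0,0,0,0,0,-1]]}}

```text
t: 12.65
tcp_pos: [0.6299, -0.1326, 0.0308]
tool_rot: [0.167, 0.986, 0.0, -0.001]
force: [-3.4, 0.7, -1.5]
finger_gap: 0.458
gripper_force: 50.8
```

Emit:
{"method": "drive_tool", "body": {"plan": [[-0.001,0,0,0,0,0,-1],[-0.001,0,0,0,0,0,-1],[0,0,0,0,0,0,-1],[0,0,0,0,0,0,-1]]}}

```text
t: 13.05
tcp_pos: [0.6317, -0.1333, 0.0309]
tool_rot: [0.167, 0.986, 0.0, -0.001]
force: [-4.6, -0.3, -1.9]
finger_gap: 0.454
gripper_force: 50.9
```

Emit:
{"method": "drive_tool", "body": {"plan": [[-0.001,0,0,0,0,0,-1],[-0.001,0,0,0,0,0,-1],[-0.001,0,0,0,0,0,-1],[0,0,0,0,0,0,-1],[0,0,0,0,0,0,-1],[0,0,0,0,0,0,-1]]}}

```text
t: 13.65
tcp_pos: [0.6337, -0.134, 0.0309]
tool_rot: [0.167, 0.986, 0.0, -0.002]
force: [-6.2, 2.1, -0.2]
finger_gap: 0.456
gripper_force: 51.0
```

Emit:
{"method": "drive_tool", "body": {"plan": [[0,0,0,0,0,0,-1],[0,0,0,0,0,0,-1],[0,0,0,0,0,0,-1]]}}

```text
t: 13.95
tcp_pos: [0.6337, -0.134, 0.0309]
tool_rot: [0.167, 0.986, 0.0, -0.002]
force: [-6.2, 2.1, -0.3]
finger_gap: 0.458
gripper_force: 51.0
```

```bash
python3 - <<'E'
from h import *
F=[]
a=snap("scene","s5");b=snap("side","d5")
for i in range(6):
    s=manip.sense();F.append(s["force"]);d=snap("wrist","w5")
F=np.array(F);print(F.mean(0),F.std(0),s["tcp_pos"])
A=a["image"][215:335,280:430,::-1];B=b["image"][150:260,340:480,::-1];C=d["image"][130:400,180:480,::-1]
r=lambda x,w,h:cv2.resize(x,(w,h),interpolation=cv2.INTER_CUBIC)
cv2.imwrite("pics/m5.png",np.hstack([np.vstack([r(A,400,300),r(B,400,300)]),r(C,400,600)]))
for n in("s5","d5","w5"):
    P=cloud(load(n));O=np.array([.6251,-.131]);t=np.radians(-19.2);u=np.array([np.cos(t),np.sin(t)]);v=np.array([-u[1],u[0]])
    X=(P[...,:2]-O)@u*1e3;Y=(P[...,:2]-O)@v*1e3
    m=(abs(Y)<18)&(P[...,2]>.031)&(P[...,2]<.0395)&(X>33)&(X<60);q=X[m]
    print(n,m.sum(),np.percentile(q,[2,50,98]) if m.any() else "")
E
python3 rel.py w5 0.036
```

```text
[-6.48601191  1.5942191  -0.01754626] [0.34176486 0.39863568 0.40912594] [ 0.63367984 -0.13395745  0.0308645 ]
s5 64 [34.2683938  44.28031029 50.62398709]
d5 1 [34.08485087 34.08485087 34.08485087]
w5 1893 [35.1592555  42.22259864 48.54596026]
sink 11075 ((0.6374512910842896, -0.1353451907634735), (0.04698752984404564, 0.07277698069810867), 70.63029479980469) z [0.03716315 0.04123141 0.04563007]
sink in fix mm 13.093255757750937 -0.041567799416069966 tcp in fix 9.091353234971733 0.0028512493353916382
tilt [-0.02910692  0.00416451  0.04223806]
```

View pics/m5.png

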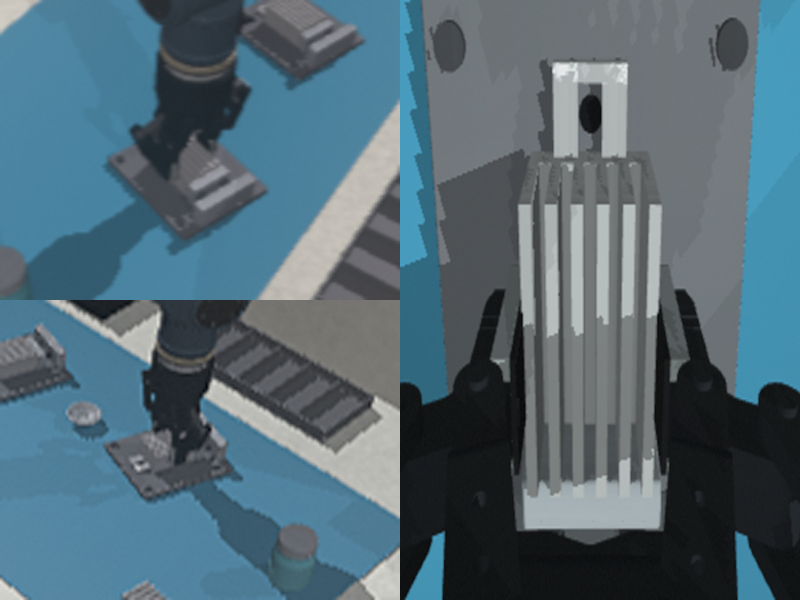

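The sink is pressed on the bar with the plate's screw hole showing in its slot, and the push is about 6.6 N. I'll add a little more and hold.

Emit:
{"method": "drive_tool", "body": {"plan": [[-0.0008,0,0,0,0,0,-1],[-0.0008,0,0,0,0,0,-1],[0,0,0,0,0,0,-1],[0,0,0,0,0,0,-1],[0,0,0,0,0,0,-1],[0,0,0,0,0,0,-1],[0,0,0,0,0,0,-1],[0,0,0,0,0,0,-1],[0,0,0,0,0,0,-1],[0,0,0,0,0,0,-1]]}}

```text
t: 15.35
tcp_pos: [0.6347, -0.1343, 0.0309]
tool_rot: [0.167, 0.986, 0.0, -0.003]
force: [-7.7, 0.7, 1.3]
finger_gap: 0.457
gripper_force: 51.2
```

Emit:
{"method": "drive_tool", "body": {"plan": [[0,0,0,0,0,0,-1],[0,0,0,0,0,0,-1],[0,0,0,0,0,0,-1],[0,0,0,0,0,0,-1],[0,0,0,0,0,0,-1],[0,0,0,0,0,0,-1],[0,0,0,0,0,0,-1],[0,0,0,0,0,0,-1],[0,0,0,0,0,0,-1],[0,0,0,0,0,0,-1]]}}

```text
t: 16.35
tcp_pos: [0.6347, -0.1343, 0.0309]
tool_rot: [0.167, 0.986, 0.0, -0.003]
force: [-8.0, 0.8, 1.1]
finger_gap: 0.46
gripper_force: 51.2
```

Emit:
{"method": "drive_tool", "body": {"plan": [[0,0,0,0,0,0,-1],[0,0,0,0,0,0,-1],[0,0,0,0,0,0,-1],[0,0,0,0,0,0,-1],[0,0,0,0,0,0,-1],[0,0,0,0,0,0,-1],[0,0,0,0,0,0,-1],[0,0,0,0,0,0,-1],[0,0,0,0,0,0,-1],[0,0,0,0,0,0,-1]]}}

```text
t: 17.35
tcp_pos: [0.6347, -0.1343, 0.0309]
tool_rot: [0.167, 0.986, 0.0, -0.003]
force: [-7.6, 1.4, 1.0]
finger_gap: 0.459
gripper_force: 51.2
```

```bash
python3 -c "
from station import manip
print(manip.sign_off())"
```

```text
the job is handed in; nothing more can be done
None
```

I handed the job in with the loose heat sink held flat, square and centred on the empty fixture, its plain end pressed on the stop bar at about 8 N (measured at the wrist, some of it plate friction) after a hold of over two seconds; sign-off gave no verdict.

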